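# Put the reference pieces back in their holders

### The arm

A 6-joint arm with a two-finger parallel gripper is mounted at the origin on the work surface. World frame = base frame: x ahead of the robot, y to its left, z up, the work surface at z = 0. Lengths are in m, angles in degrees, forces in N, time in s.
With the tool pointing down it reaches from about 0.3 to 0.75 m from the base axis. Payload 8.5 kg.
Tool frame: the origin (TCP) lies at the very end of the fingers, on their centre line; the grasp point (between the pads) lies 19 mm behind it (env.hold_point_z is the distance from the TCP to the grasp point, in m); z points along the fingers, y is the line along which they close (so a half turn about z gives the same grasp; the last joint's range is limited). The gripper opens to 85 mm and grips with 20 to 120 N. Pads are 22 mm wide; open, the fingers measure 114 mm over their backs; the gripper's body (76 mm by 85 mm) begins 54 mm behind the grasp point. The pads swing forward as they close: fully open they stand 13 mm farther back than shut.
Start: joints at [58.253, 21.807, 74.336, -0, 83.858, -12.336], TCP at [0.183, 0.519, 0.231] pointing down, gripper open.
Joint ranges: [-178.18, 178.18], [-50.72, 133.34], [12.68, 142.11], [-81.47, 261.47], [9.98, 163.14], [-165.26, 165.26]. Speed limits (degrees/s): [136.94, 136.94, 180, 180, 180, 180].

### API

Orientations are given as a 3x3 rotation matrix whose columns are the frame's x, y, z axes.
In Python, from rig import env, optics gives the robot as it stands.
- The arm moves only by the shell command python3 -m jog 'ROWS' [OPENING] [FORCE]. ROWS is JSON, a list of rows, each an object with "linear": the shift along the tool's x, y, z in units of 40 mm (1.0 is 40 mm), a list of three; "roll": the turn about the tool's z in units of 5 degrees (1.0 is 5 degrees). A call has 1 to 12 rows; each row shifts and turns the commanded pose from where the row before left it, along the tool's axes as they then stand; what a row does not reach is not made up. A row lasts 1/12 s, in which the tool goes at most 41.7 mm and 7.16 degrees, less where a joint would pass 70% of its speed; a pose out of reach is approached as far as the arm can. A call is refused whole if a number of a shift passes 1 or a number of a turn 1, either way. A call with a gripper value outside its range is refused whole. OPENING is the opening, from -1 (shut) to 1 (fully open), set as the call begins (- or left out, the last holds). The fingers move at their own pace and stop on an object; FORCE is the grip in N (left out, the last holds). Time passes only in rows, so rows that do not move let the fingers close. It gives the time, the measured TCP pose, the force, the opening and the grip force at its end, in the units of the state.
- env.observe(): the state, without advancing time (a new reading comes with each control period).
- optics.get_image(name): name is "scene" or "top" or "wrist"; returns the picture (384x512x3 uint8, red, green, blue); there is no depth.
- optics.calibration(name): a dict with "fov_y" (degrees; the focal length in pixels is half the picture's height over the tangent of half this angle, whatever the lens; pixels are square), "cx", "cy" (the principal point, pixels), "D" ([k1, k2, p1, p2, k3] as OpenCV has them; the pictures are not rectified), "T" (4x4, takes a point from camera to world coordinates). Camera axes: x right, y down, z forward; pixel columns grow to the right and rows downward; lengths in m; the calibration is good to about 2 mm. A picture is of the moment at which its call begins: read the wrist's pose just before it. calibration takes no time and is no camera call; for the wrist camera it gives the pose at the moment of the call.
- env.close_job(): hands the job in; it is judged then, once.
The state is a dict: "time_s": time; "q": joint angles; "qvel": joint speeds; "joint_efforts": joint torques, N m; "position": TCP position; "tool_rot": TCP orientation; "ft_force": force on the tool from outside, world axes, zero at the start; "wrist_torque": the same for the moment, N m; "grip_width": finger opening in m; "gripper_force": force on a finger pad.
Only numpy, scipy, OpenCV 4.12 (cv2) and the standard library are available. Lean on these libraries where they do the work, as an engineer would, in place of code of your own. Each camera call takes 0.05 s, during which the arm holds its last target. There are 200 camera calls.

### The job

Put the four loose steel reference pieces away: the round block, the square block, the knobbed weight and the long bar each go into the wooden holder whose recess matches its shape and size, lying flat on the recess floor (the weight upright). They are precision pieces, so set them down rather than drop them, and leave the loupe and the dial gauge where they are.

Things in the scene. Friction and masses are not known exactly. Their poses are not given: they have to be found in the camera images.
- round_block: Loose round steel hardness test block, a disc 58 mm in diameter and 18 mm high, about 0.37 kg. Origin at the centre of its underside, z up.
- square_block: Loose square steel hardness test block, 44 x 44 mm (sides along its x and y) and 18 mm high, about 0.27 kg. Origin at the centre of its underside, z up.
- knob_weight: Loose steel balance weight standing upright: cylinder 32 mm in diameter and 40 mm high, above it a neck 14 mm in diameter and 10 mm high and a knob 22 mm in diameter and 8 mm high; 58 mm high in all, about 0.28 kg. Origin at the centre of its underside, z up.
- bar: Loose steel setting bar, 90 mm long (its x) by 24 mm wide (its y) by 18 mm high, about 0.3 kg. Origin at the centre of its underside, z up.
- round_holder: Holder of the round block: board 96 x 96 mm, recess round, 74 mm in diameter. Fixed wooden board, 10 mm thick, with one recess 4 mm deep in the middle of its top (recess floor, dark grey felt, 6 mm above the bench; 8 mm spare on every side of its piece). Origin at the centre of the board's underside, z up; its sides run along x and y.
- square_holder: Holder of the square block: board 84 x 84 mm, recess square, 60 x 60 mm. Fixed wooden board, 10 mm thick, with one recess 4 mm deep in the middle of its top (recess floor, dark grey felt, 6 mm above the bench; 8 mm spare on every side of its piece). Origin at the centre of the board's underside, z up; its sides run along x and y.
- weight_holder: Holder of the knobbed weight: board 70 x 70 mm, recess round, 48 mm in diameter. Fixed wooden board, 10 mm thick, with one recess 4 mm deep in the middle of its top (recess floor, dark grey felt, 6 mm above the bench; 8 mm spare on every side of its piece). Origin at the centre of the board's underside, z up; its sides run along x and y.
- bar_holder: Holder of the bar: board 130 mm (its x) by 62 mm (its y), recess oblong, 106 mm (x) by 40 mm (y). Fixed wooden board, 10 mm thick, with one recess 4 mm deep in the middle of its top (recess floor, dark grey felt, 6 mm above the bench; 8 mm spare on every side of its piece). Origin at the centre of the board's underside, z up; its sides run along x and y.
- loupe: Bystander, to be left alone: loose black stand magnifier with a clear waist, 42 mm in diameter and 42 mm high. Origin at the centre of its underside, z up.
- dial_gauge: Bystander, to be left alone: loose dial gauge lying on its back, a round metal case 44 mm in diameter and 20 mm high with a white face, and a stem 8 mm in diameter that reaches 54 mm from the centre of the case along its +x. Origin at the centre of the case's underside, z up.
Not all that is in view belongs to the job. Leave any orange look-alike of the square_block alone.

How it is judged (in metres and radians):
At the end, for the whole second after the job is handed in: Each of the four pieces stands in its own holder: its centre within 12 mm of the holder's centre, its underside on the recess floor (less than 8.5 mm above the holder's underside), tilted less than 0.08 rad and at rest (under 0.02 m/s) (horizontal distance between round_block and round_holder below 0.012 m and z of round_block in the frame of round_holder below 0.0085 m and angle between each of round_block, square_block, knob_weight, bar's own z axis and vertical below 0.08 rad and linear speed of each of round_block, square_block, knob_weight, bar below 0.02 m/s and horizontal distance between square_block and square_holder below 0.012 m and z of square_block in the frame of square_holder below 0.0085 m and horizontal distance between knob_weight and weight_holder below 0.012 m and z of knob_weight in the frame of weight_holder below 0.0085 m and horizontal distance between bar and bar_holder below 0.012 m and z of bar in the frame of bar_holder below 0.0085 m); the robot touches nothing.
It fails at once if a reference piece is dropped: it falls free by more than about 25 mm ((linear speed of round_block above 0.7 m/s and contact force between round_block and the fingers below 0.05 N) or (linear speed of square_block above 0.7 m/s and contact force between square_block and the fingers below 0.05 N) or (linear speed of knob_weight above 0.7 m/s and contact force between knob_weight and the fingers below 0.05 N) or (linear speed of bar above 0.7 m/s and contact force between bar and the fingers below 0.05 N)).
It fails at once if the loupe or the dial gauge is shifted by more than 20 mm (distance of any of loupe, dial_gauge from where it was at the start of the episode above 0.02 m).
It also fails if it takes over 109 s, if anything falls off the work surface, if the arm or the gripper's body presses on something with over 40 N, if the wrist force passes 120 N, or if a joint passes its speed limit or range.

## Working session

There is one attempt and no reset: what is moved stays moved. The work goes in short steps, Python scripts to look and compute and a shell command to move; the robot and the scene stay as the last step left them, time stands still between calls to the robot, and variables do not carry over. Pictures are saved under pics/ and viewed, at most 14 in all, crops included, and the job is handed in when it is done.

```bash
ls; mkdir -p pics
python3 - <<'E'
from rig import env, optics
import cv2
for n in("top","scene"):
    im=optics.get_image(n); cv2.imwrite(f"pics/{n}0.png",cv2.cvtColor(im,cv2.COLOR_RGB2BGR))
    print(n,optics.calibration(n))
print(env.observe()["tool_rot"],env.hold_point_z)
E
```

```text
pics
top {'fov_y': 54.075440180054706, 'cx': 250.79239838041158, 'cy': 190.746702520647, 'D': array([-0.08811001,  0.        ,  0.        ,  0.        ,  0.        ]), 'T': array([[-0.00968046, -0.98178677,  0.18973939,  0.40246114],
       [-0.99977797,  0.00595143, -0.0202134 ,  0.02241163],
       [ 0.01871603, -0.18989294, -0.9816264 ,  0.96606582],
       [ 0.        ,  0.        ,  0.        ,  1.        ]])}
scene {'fov_y': 56.874875789593005, 'cx': 254.68036769558663, 'cy': 190.53050117907497, 'D': array([-0.08250968,  0.        ,  0.        ,  0.        ,  0.        ]), 'T': array([[ 0.72983471,  0.50488434, -0.46090464,  1.01910208],
       [ 0.68358908, -0.54576562,  0.48460897, -0.47109256],
       [-0.00687443, -0.66875383, -0.74345212,  0.75571023],
       [ 0.        ,  0.        ,  0.        ,  1.        ]])}
[[-9.43151388e-01  3.32362764e-01 -6.72122641e-04]
 [ 3.32363339e-01  9.43150769e-01 -1.11279943e-03]
 [ 2.64059893e-04 -1.27292725e-03 -9.99999155e-01]] 0.0187
```

Run:
```python
import cv2
im=cv2.imread("pics/top0.png"); cv2.imwrite("pics/top0b.png",cv2.resize(im,(800,600),interpolation=cv2.INTER_CUBIC))
```

```text
(no output)
```

View pics/top0b.png

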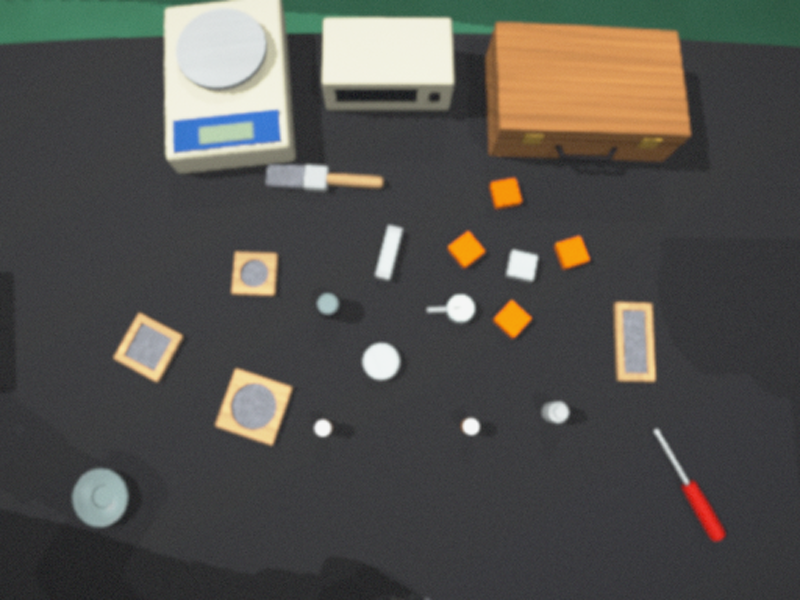

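View pics/scene0.png

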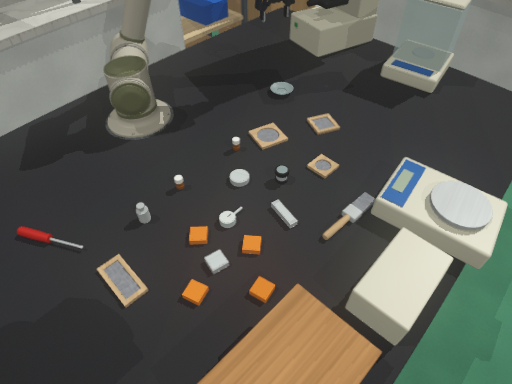

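The top view (800×600) shows these things:
- **Pieces:** bar (389,252), square block (522,265), round block (381,361), and the weight candidate (557,411).
- **Look-alikes for the weight:** white-capped bottles (323,428) and (471,426), and the loupe (327,303).
- **Look-alikes for the square block:** orange blocks (506,193), (466,249), (572,252) and (512,319).
- **Look-alike for the round block:** dial gauge (460,308), which has a stem.
- **Holders:** weight (255,273), square (148,347), round (254,406), bar (635,341).

I choose by the description and check next in a close crop.

```bash
cat > h.py <<'E'
import numpy as np, cv2
from rig import env, optics
def K(c):
    f=192/np.tan(np.radians(c["fov_y"]/2)); return np.array([[f,0,c["cx"]],[0,f,c["cy"]],[0,0,1.]])
def world(c,px,z):
    p=np.asarray(px,float).reshape(-1,1,2)
    n=cv2.undistortPoints(p,K(c),c["D"]).reshape(-1,2)
    d=np.c_[n,np.ones(len(n))]@c["T"][:3,:3].T; o=c["T"][:3,3]
    return (o+d*((z-o[2])/d[:,2])[:,None])[:,:2]
def pix(c,P):
    Ti=np.linalg.inv(c["T"]); r,_=cv2.Rodrigues(Ti[:3,:3])
    return cv2.projectPoints(np.asarray(P,float).reshape(-1,1,3),r,Ti[:3,3],K(c),c["D"])[0].reshape(-1,2)
def blob(im,c,mask,px,z):
    "world min-area rect of the mask component nearest to px, at height z"
    n,l,s,ce=cv2.connectedComponentsWithStats(mask.astype(np.uint8))
    ok=[i for i in range(1,n) if s[i,4]>25]
    i=min(ok,key=lambda i:np.hypot(*(ce[i]-px)))
    ct=max(cv2.findContours((l==i).astype(np.uint8),cv2.RETR_EXTERNAL,cv2.CHAIN_APPROX_NONE)[0],key=len)
    w=world(c,ct.reshape(-1,2),z)
    (x,y),(a,b),t=cv2.minAreaRect((w*1000).astype(np.float32))
    if a<b: a,b,t=b,a,t+90
    return np.round([x,y,a,b,(t+90)%180-90],1)   # mm, long side's angle
def go(p,yaw,s=None):
    "shift in tool axes (units of 40 mm) and turn (units of 5 deg) to TCP p with tool x at yaw"
    s=s or env.observe(); R=s["tool_rot"]; d=np.array(p)-s["position"]
    cur=np.degrees(np.arctan2(R[1,0],R[0,0])); 
    turn=-((yaw-cur+90)%180-90)
    print("at",np.round(s["position"],4),"yaw %.1f q6 %.1f"%(cur,s["q"][5]),"shift",np.round(R.T@d/.04,2),"turn units",round(turn/5,2))
E
python3 - <<'E'
from h import *
im=cv2.imread("pics/top0.png"); c=optics.calibration("top"); S=1.5625
hsv=cv2.cvtColor(im,cv2.COLOR_BGR2HSV); h,s,v=cv2.split(hsv)
white=(v>140)&(s<60); wood=(s>60)&(v>110)&(h<30)
for n,p in dict(bar=(389,252),sq=(522,265),rd=(381,361),dial=(460,308)).items(): print(n,blob(im,c,white,np.array(p)/S,.018))
for n,p in dict(wh=(255,273),sh=(148,347),rh=(254,406),bh=(635,341)).items(): print(n,blob(im,c,wood,np.array(p)/S,.010))
for n,p,z in(("weight",(560,411),.058),("weightbase",(549,412),.01),("loupe",(327,303),.042)): print(n,world(c,np.array(p)/S,z)*1000)
print(pix(optics.calibration("scene"),[[.183,.519,.231]]))
sc=cv2.imread("pics/scene0.png")
a=cv2.resize(sc[170:240,120:220],(400,280),interpolation=cv2.INTER_CUBIC); b=cv2.resize(sc[225:295,170:270],(400,280),interpolation=cv2.INTER_CUBIC)
d=cv2.resize(im[140:280,190:390],(800,560),interpolation=cv2.INTER_CUBIC)[:300]
cv2.imwrite("pics/crop1.png",np.vstack([np.hstack([a,b]),d]))
E
```

```text
bar [665.4   8.6  92.4  26.6 -14.2]
sq [ 641.7 -214.9   47.6   47.    75.4]
rd [484.   22.2  58.   57.9  89.5]
dial [570.2 -92.6  77.5  44.4  89.6]
wh [632.  233.3  77.   76.2  -2.8]
sh [509.  406.   91.5  89.7  62.9]
rh [413.1 227.6 102.4 101.7  72.1]
bh [ 511.9 -402.3  135.5   71.1   -2.2]
weight [[ 399.0902524  -253.75968125]]
weightbase [[ 397.66029212 -250.09832677]]
loupe [[573.63694393 107.07726261]]
[[274.11645319  21.21825997]]
```

View pics/crop1.png

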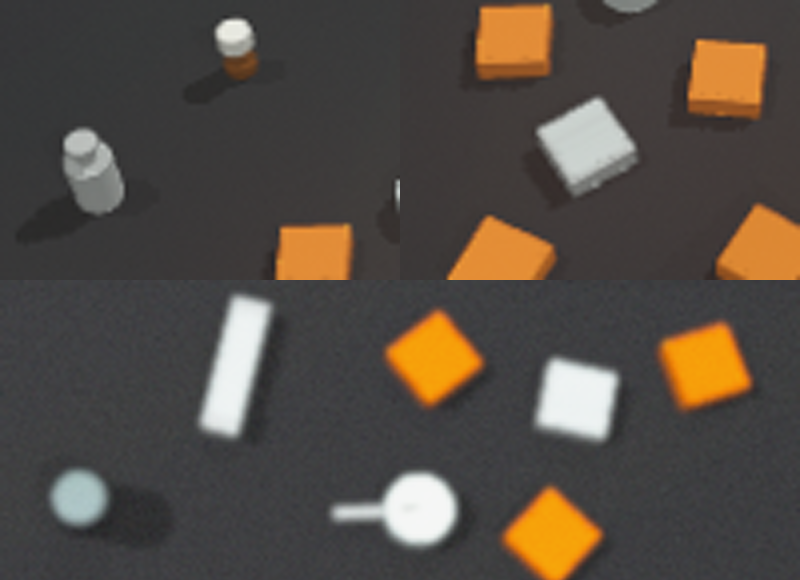

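The crops settle it. The weight is the grey knobbed cylinder at top (557,411); the one with a brown body and white cap is a bottle. The square block is the grey one among the oranges. I start with the round block.

```bash
python3 -m jog '[{"linear":[-0.7,-0.575,0.05]},{"linear":[-0.7,-0.575,0.05]},{"linear":[-0.7,-0.575,0.05]},{"linear":[-0.7,-0.575,0.05]},{"linear":[-0.7,-0.575,0.05]},{"linear":[-0.7,-0.575,0.05]},{"linear":[-0.7,-0.575,0.05]},{"linear":[-0.7,-0.575,0.05]},{"linear":[-0.7,-0.575,0.05]},{"linear":[-0.7,-0.575,0.05]},{"linear":[-0.7,-0.575,0.05]},{"linear":[-0.7,-0.575,0.05]}]' 1 40
python3 -m jog '[{"linear":[-0.7,-0.575,0.05]},{"linear":[-0.7,-0.575,0.05]},{"linear":[-0.7,-0.575,0.05]},{"linear":[-0.7,-0.575,0.05]},{"linear":[0,0,0]},{"linear":[0,0,0]},{"linear":[0,0,0]}]'
python3 - <<'E'
from h import *
s=env.observe(); go((.484,.022,.15),160.6,s)
im=cv2.cvtColor(optics.get_image("wrist"),cv2.COLOR_RGB2BGR); cv2.imwrite("pics/w1.png",im); c=optics.calibration("wrist"); print(c)
print(pix(c,[[.484,.022,.018],[.642,-.215,.018],[.57,-.093,.02]]))
E
```

```text
at [0.1827 0.5185 0.2308] yaw 160.6 q6 -12.3 shift [-11.23  -9.2    2.03] turn units -0.0
{'fov_y': 66.26152415560671, 'cx': 257.2941067803983, 'cy': 191.34322154904794, 'D': array([-0.07058774,  0.        ,  0.        ,  0.        ,  0.        ]), 'T': array([[ 0.33207925,  0.90042299,  0.28100146,  0.11043216],
       [ 0.94324933, -0.31636327, -0.1009702 ,  0.54381313],
       [-0.00201735,  0.29858454, -0.95438106,  0.37450653],
       [ 0.        ,  0.        ,  0.        ,  1.        ]])}
[[ 58.19284545 405.38828457]
 [ 18.46747395 462.87376483]
 [ 38.21133119 440.82614231]]invalid input
invalid input
```

View pics/w1.png

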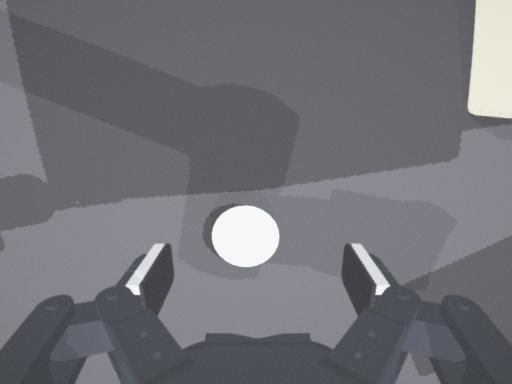

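The rows were refused, so the arm hasn't moved; the wrist view shows only the open fingers and a white dish at (245,235). Each row probably needs "roll".

```bash
python3 -m jog '[{"linear":[-0.7,-0.575,0.05],"roll":0},{"linear":[-0.7,-0.575,0.05],"roll":0},{"linear":[-0.7,-0.575,0.05],"roll":0},{"linear":[-0.7,-0.575,0.05],"roll":0},{"linear":[-0.7,-0.575,0.05],"roll":0},{"linear":[-0.7,-0.575,0.05],"roll":0},{"linear":[-0.7,-0.575,0.05],"roll":0},{"linear":[-0.7,-0.575,0.05],"roll":0},{"linear":[-0.7,-0.575,0.05],"roll":0},{"linear":[-0.7,-0.575,0.05],"roll":0},{"linear":[-0.7,-0.575,0.05],"roll":0},{"linear":[-0.7,-0.575,0.05],"roll":0}]' 1 40
python3 -m jog '[{"linear":[-0.7,-0.575,0.05],"roll":0},{"linear":[-0.7,-0.575,0.05],"roll":0},{"linear":[-0.7,-0.575,0.05],"roll":0},{"linear":[-0.7,-0.575,0.05],"roll":0},{"linear":[0,0,0],"roll":0},{"linear":[0,0,0],"roll":0},{"linear":[0,0,0],"roll":0}]'
python3 - <<'E'
from h import *
s=env.observe(); go((.484,.022,.15),160.6,s)
im=cv2.cvtColor(optics.get_image("wrist"),cv2.COLOR_RGB2BGR); cv2.imwrite("pics/w1.png",im); c=optics.calibration("wrist")
print(pix(c,[[.484,.022,.018]]))
h,s_,v=cv2.split(cv2.cvtColor(im,cv2.COLOR_BGR2HSV))
print(blob(im,c,(v>140)&(s_<60),pix(c,[[.484,.022,.018]])[0],.018))
E
```

```text
time_s: 1.15
position: [0.4084, 0.145, 0.2072]
tool_rot: [[-0.943, 0.332, -0.0], [0.332, 0.943, 0.0], [0.0, 0.0, -1.0]]
ft_force: [0.8, 1.5, 0.2]
grip_width: 0.0854
gripper_force: 0.0
time_s: 1.73
position: [0.4826, 0.023, 0.1991]
tool_rot: [[-0.943, 0.333, -0.001], [0.333, 0.943, 0.0], [0.001, 0.0, -1.0]]
ft_force: [0.4, 0.1, -0.2]
grip_width: 0.0855
gripper_force: 0.0
at [0.4826 0.023  0.1991] yaw 160.6 q6 -81.9 shift [-0.04 -0.01  1.23] turn units -0.01
[[257.0477564  171.91483224]]
[484.   24.4  57.8  57.8  25.4]
```

View pics/w1.png

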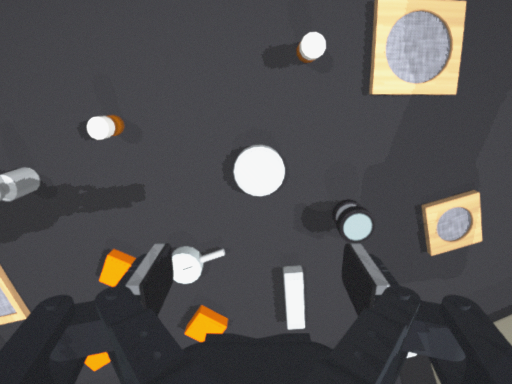

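The wrist view shows the round block at (258,170), the loupe at (355,222), the dial at (187,264), and the round holder at (417,47). The measurement agrees with the top camera. Next I descend on the round block and grip it.

```bash
python3 -m jog '[{"linear":[-0.03,0.03,0.6],"roll":0},{"linear":[0,0,0.9],"roll":0},{"linear":[0,0,0.9],"roll":0},{"linear":[0,0,0.9],"roll":0},{"linear":[0,0,0.7],"roll":0},{"linear":[0,0,0.5],"roll":0},{"linear":[0,0,0.33],"roll":0},{"linear":[0,0,0],"roll":0},{"linear":[0,0,0],"roll":0},{"linear":[0,0,0],"roll":0}]'
python3 -m jog '[{"linear":[0,0,0],"roll":0},{"linear":[0,0,0],"roll":0},{"linear":[0,0,0],"roll":0},{"linear":[0,0,0],"roll":0},{"linear":[0,0,0],"roll":0},{"linear":[0,0,0],"roll":0},{"linear":[0,0,0],"roll":0},{"linear":[0,0,0],"roll":0},{"linear":[0,0,0],"roll":0},{"linear":[0,0,0],"roll":0},{"linear":[0,0,0],"roll":0}]' -1 50
python3 - <<'E'
from h import *
im=cv2.cvtColor(optics.get_image("wrist"),cv2.COLOR_RGB2BGR); cv2.imwrite("pics/w2.png",im)
E
```

```text
time_s: 2.62
position: [0.4849, 0.024, 0.0072]
tool_rot: [[-0.944, 0.331, 0.002], [0.331, 0.944, -0.0], [-0.002, 0.0, -1.0]]
ft_force: [0.1, -0.4, 0.1]
grip_width: 0.0853
gripper_force: 0.0
time_s: 3.53
position: [0.485, 0.0237, 0.0077]
tool_rot: [[-0.943, 0.332, 0.002], [0.332, 0.943, 0.0], [-0.002, 0.001, -1.0]]
ft_force: [-1.8, 1.9, 13.9]
grip_width: 0.0548
gripper_force: 49.8
```

View pics/w2.png

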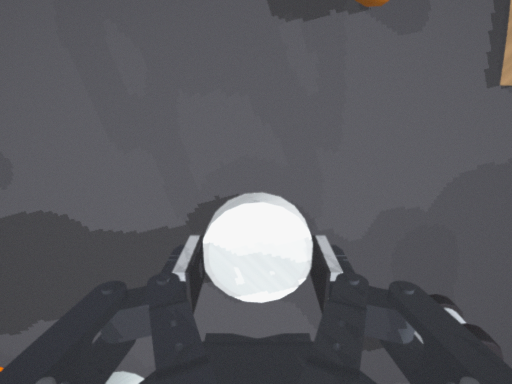

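The round block is between the pads (centre (258,247)). Next I lift and check that it is held.

```bash
python3 -m jog '[{"linear":[0,0,-0.2],"roll":0},{"linear":[0,0,-0.4],"roll":0},{"linear":[0,0,-0.6],"roll":0},{"linear":[0,0,-0.8],"roll":0},{"linear":[0,0,-0.5],"roll":0},{"linear":[0,0,0],"roll":0},{"linear":[0,0,0],"roll":0}]'
python3 - <<'E'
from h import *
s=env.observe(); go((.413,.228,.12),160.6,s)
im=cv2.cvtColor(optics.get_image("wrist"),cv2.COLOR_RGB2BGR); cv2.imwrite("pics/w3.png",im); c=optics.calibration("wrist")
hs,s_,v=cv2.split(cv2.cvtColor(im,cv2.COLOR_BGR2HSV))
T=s["position"]; 
for z in(.03,.085): print(blob(im,c,(v>140)&(s_<60),np.array([258,245]),z), pix(c,[[T[0],T[1],z]]))
E
```

```text
time_s: 4.17
position: [0.4845, 0.0235, 0.1066]
tool_rot: [[-0.943, 0.332, 0.001], [0.332, 0.943, -0.0], [-0.001, 0.0, -1.0]]
ft_force: [-0.3, -0.0, -2.9]
grip_width: 0.0544
gripper_force: 54.0
at [0.4845 0.0235 0.1066] yaw 160.6 q6 -81.8 shift [ 3.38  4.23 -0.34] turn units -0.0
[525.7   8.5 102.4  90.4 -20. ] [[258.10439565 201.78441215]]
[497.1  18.5  76.7  67.8 -20. ] [[258.23589958 231.58886325]]
```

View pics/w3.png

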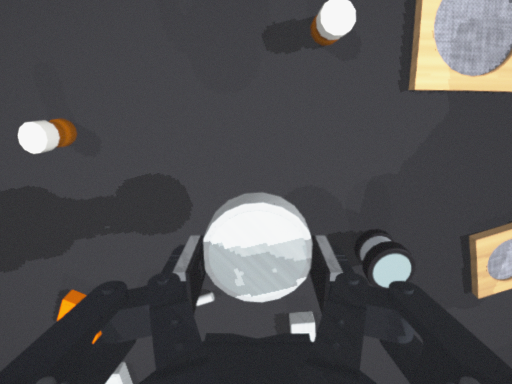

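The block is held: about 3 N on the wrist, and the disc has not moved in the view (258,247). Next I approach the round holder and measure its recess.

```bash
cat >> h.py <<'E'
def hole(name,px=None,guess=None,save=None):
    "recess centre in mm (hole in the wood), min-area rect at rim height"
    im=cv2.cvtColor(optics.get_image(name),cv2.COLOR_RGB2BGR); c=optics.calibration(name)
    if save: cv2.imwrite(save,im)
    h,s,v=cv2.split(cv2.cvtColor(im,cv2.COLOR_BGR2HSV))
    wood=((s>60)&(v>90)&(h<30)).astype(np.uint8)
    cs,hi=cv2.findContours(wood,cv2.RETR_CCOMP,cv2.CHAIN_APPROX_NONE)
    out=[]
    for q,hh in zip(cs,hi[0]):
        if hh[3]>=0 and cv2.contourArea(q)>150:
            for z in(.010,.006):
                w=(world(c,q.reshape(-1,2),z)*1000).astype(np.float32); r=cv2.minAreaRect(w)
                out.append((z,np.round(q.reshape(-1,2).mean(0)),np.round(np.r_[r[0],r[1],r[2]],1)))
    return out
E
python3 -m jog '[{"linear":[0.4,0.7,-0.2],"roll":0},{"linear":[0.4,0.7,-0.2],"roll":0},{"linear":[0.4,0.7,-0.2],"roll":0},{"linear":[0.4,0.7,-0.2],"roll":0},{"linear":[0.4,0.7,-0.2],"roll":0},{"linear":[0.4,0.7,-0.2],"roll":0},{"linear":[0,0,0],"roll":0},{"linear":[0,0,0],"roll":0},{"linear":[0,0,0],"roll":0}]'
python3 - <<'E'
from h import *
for r in hole("top"): print("top",*r)
for r in hole("wrist",save="pics/w4.png"): print("wr",*r)
E
```

```text
time_s: 4.97
position: [0.4492, 0.2134, 0.1526]
tool_rot: [[-0.943, 0.332, -0.003], [0.332, 0.943, -0.001], [0.002, -0.002, -1.0]]
ft_force: [-0.3, -0.8, -4.3]
grip_width: 0.0547
gripper_force: 54.4
top 0.01 [406. 218.] [ 511.5 -402.3   43.6  108.5   88. ]
top 0.006 [406. 218.] [ 512.  -404.1   43.8  109.    88. ]
top 0.01 [163. 175.] [631.4 232.4  48.2  47.8  45.5]
top 0.006 [163. 175.] [632.4 233.2  48.4  48.   45.5]
wr 0.01 [454. 171.] [509.9 406.9  60.4  61.7  63.3]
wr 0.006 [454. 171.] [511.8 409.2  61.2  62.5  63.3]
wr 0.01 [261. 139.] [413.6 229.2  74.3  74.   24.3]
wr 0.006 [261. 139.] [414.1 229.1  75.3  75.   24.3]
```

View pics/w4.png

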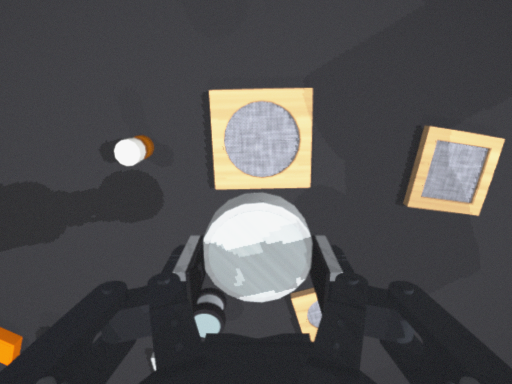

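The round recess is at (261,139) and the square holder at (454,171), both ahead of the held disc. Next I compute the piece's offset from the TCP and the shift to the holder.

Run:
```python
from h import *
s=env.observe(); c=optics.calibration("wrist")
p=world(c,[258,247],s["position"][2]+.0103)[0]; o=p-s["position"][:2]; print("piece offset mm",o*1000, (s["tool_rot"].T@np.r_[o,0])*1000)
t=np.array([.4136,.2292])-o
go((*t,.06),160.6,s); go((*t,.0143),160.6,s)
```

```text
piece offset mm [-4.99607708  1.69907698] [ 5.27667733 -0.06498724  0.0100934 ]
at [0.4497 0.2129 0.153 ] yaw 160.5 q6 -58.8 shift [0.85 0.09 2.33] turn units -0.02
at [0.4497 0.2129 0.153 ] yaw 160.5 q6 -58.8 shift [0.85 0.09 3.47] turn units -0.02
```

Run:
```python
from h import *
s=env.observe(); c=optics.calibration("wrist"); P=s["position"]; R=s["tool_rot"]
im=cv2.imread("pics/w4.png")
# predicted disc outline for hypotheses of offset (tool x), over the picture
a=np.linspace(0,2*np.pi,60)
for dx,col in((.0012,(0,0,255)),(.0053,(0,255,0))):
    for dz in(.0103,-.0077):
        q=[P+R@np.array([dx+.029*np.cos(t),.029*np.sin(t),-dz]) for t in a]
        cv2.polylines(im,[np.round(pix(c,q)*8).astype(np.int32)],True,col,1,cv2.LINE_AA,3)
cv2.imwrite("pics/w4o.png",cv2.resize(im[170:320,170:350],None,fx=4,fy=4,interpolation=cv2.INTER_CUBIC))
```

```text
(no output)
```

View pics/w4o.png

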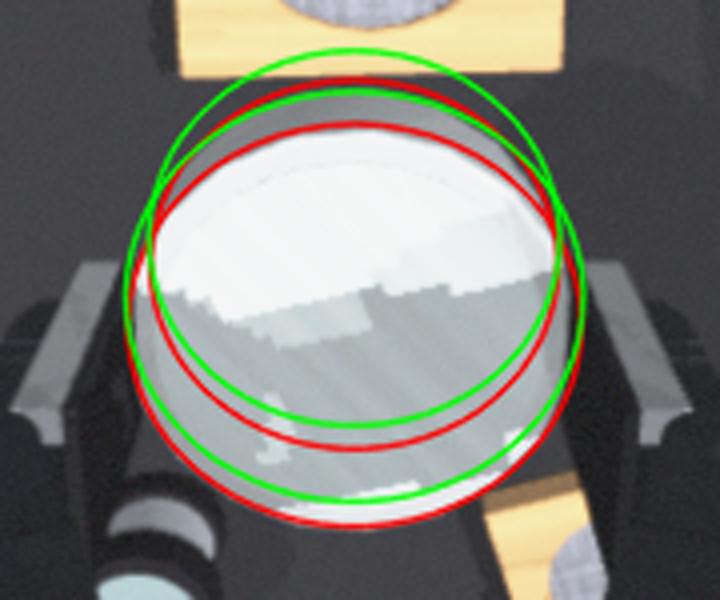

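The overlay shows the red outline (1.2 mm offset) fits the held disc, which is level; my 5 mm reading mistook the silhouette's centre for the top face's. I can lower it now.

```bash
python3 -m jog '[{"linear":[0.5,0.04,0.3],"roll":0},{"linear":[0.46,0.04,0.5],"roll":0},{"linear":[0,0,0.7],"roll":0},{"linear":[0,0,0.7],"roll":0},{"linear":[0,0,0.5],"roll":0},{"linear":[0,0,0.3],"roll":0},{"linear":[0,0,0.2],"roll":0},{"linear":[0,0,0],"roll":0},{"linear":[0,0,0],"roll":0},{"linear":[0,0,0],"roll":0}]'
python3 -c "
from h import *
go((.4147,.2288,.0139),160.6)"
```

```text
time_s: 5.9
position: [0.4153, 0.2295, 0.0268]
tool_rot: [[-0.943, 0.333, 0.001], [0.333, 0.943, 0.0], [-0.001, 0.001, -1.0]]
ft_force: [-0.9, -1.0, -3.8]
grip_width: 0.0545
gripper_force: 54.4
at [0.4153 0.2295 0.0268] yaw 160.6 q6 -56.0 shift [ 0.01 -0.02  0.32] turn units -0.01
```

```bash
python3 -m jog '[{"linear":[0,0,0.1],"roll":0},{"linear":[0,0,0.1],"roll":0},{"linear":[0,0,0.06],"roll":0},{"linear":[0,0,0.05],"roll":0},{"linear":[0,0,0.02],"roll":0},{"linear":[0,0,0],"roll":0},{"linear":[0,0,0],"roll":0},{"linear":[0,0,0],"roll":0}]'
```

```text
time_s: 6.57
position: [0.4146, 0.2296, 0.0138]
tool_rot: [[-0.943, 0.332, 0.001], [0.332, 0.943, 0.0], [-0.001, 0.0, -1.0]]
ft_force: [-4.0, -2.1, 10.2]
grip_width: 0.0549
gripper_force: 55.9
```

Contact is made at 10 N up, so I release and rise.

```bash
python3 -m jog '[{"linear":[0,0,0],"roll":0},{"linear":[0,0,0],"roll":0},{"linear":[0,0,0],"roll":0},{"linear":[0,0,0],"roll":0},{"linear":[0,0,0],"roll":0},{"linear":[0,0,-0.2],"roll":0},{"linear":[0,0,-0.6],"roll":0},{"linear":[0,0,-0.9],"roll":0},{"linear":[0,0,-0.9],"roll":0},{"linear":[0,0,-0.9],"roll":0},{"linear":[0,0,0],"roll":0},{"linear":[0,0,0],"roll":0}]' 1
python3 - <<'E'
from h import *
s=env.observe(); c=optics.calibration("wrist"); im=cv2.cvtColor(optics.get_image("wrist"),cv2.COLOR_RGB2BGR); cv2.imwrite("pics/w5.png",im)
hs,s_,v=cv2.split(cv2.cvtColor(im,cv2.COLOR_BGR2HSV))
print(blob(im,c,(v>140)&(s_<60),pix(c,[[.4136,.2292,.024]])[0],.024))
go((.398,-.252,.15),160.6,s)
E
```

```text
time_s: 7.57
position: [0.4152, 0.2298, 0.1548]
tool_rot: [[-0.943, 0.332, 0.004], [0.332, 0.943, 0.001], [-0.004, 0.002, -1.0]]
ft_force: [-0.7, 0.0, -0.8]
grip_width: 0.0856
gripper_force: 0.0
[409.4 230.1  68.6  67.9 -39.1]
at [0.4152 0.2298 0.1548] yaw 160.6 q6 -56.0 shift [ -3.6  -11.5    0.11] turn units -0.0
```

View pics/w5.png

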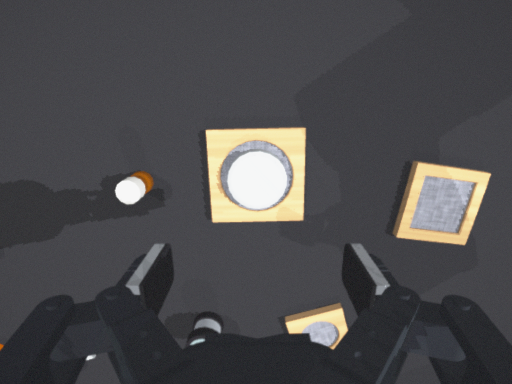

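The round block sits inside its recess: disc (257,180), recess centre (257,176). Next is the weight.

```bash
python3 -m jog '[{"linear":[-0.28,-0.88,-0.08],"roll":0},{"linear":[-0.28,-0.88,-0.08],"roll":0},{"linear":[-0.28,-0.88,-0.08],"roll":0},{"linear":[-0.28,-0.88,-0.08],"roll":0},{"linear":[-0.28,-0.88,-0.08],"roll":0},{"linear":[-0.28,-0.88,-0.08],"roll":0},{"linear":[-0.28,-0.88,-0.08],"roll":0},{"linear":[-0.28,-0.88,-0.08],"roll":0},{"linear":[-0.28,-0.88,-0.08],"roll":0},{"linear":[-0.28,-0.88,-0.08],"roll":0},{"linear":[-0.28,-0.88,-0.08],"roll":0},{"linear":[-0.28,-0.88,-0.08],"roll":0}]'
python3 -m jog '[{"linear":[-0.28,-0.88,-0.08],"roll":0},{"linear":[0,0,0],"roll":0},{"linear":[0,0,0],"roll":0},{"linear":[0,0,0],"roll":0}]'
python3 - <<'E'
from h import *
s=env.observe(); c=optics.calibration("wrist"); im=cv2.cvtColor(optics.get_image("wrist"),cv2.COLOR_RGB2BGR)
go((.398,-.252,.15),160.6,s)
# predicted weight outlines
a=np.linspace(0,2*np.pi,40)
for r,z in((.016,0),(.016,.04),(.011,.058)):
    q=[[.398+r*np.cos(t),-.252+r*np.sin(t),z] for t in a]
    cv2.polylines(im,[np.round(pix(c,q)*8).astype(np.int32)],True,(0,0,255),1,cv2.LINE_AA,3)
u,v=np.round(pix(c,[[.398,-.252,.03]])[0]).astype(int)
print(u,v,"crop origin",max(u-75,0),max(v-56,0)); cv2.imwrite("pics/w6.png",cv2.resize(im[max(v-56,0):v+56,max(u-75,0):u+75],None,fx=4,fy=4,interpolation=cv2.INTER_CUBIC))
np.savez("c6.npz",T=c["T"])
E
```

```text
time_s: 8.62
position: [0.4, -0.2149, 0.19]
tool_rot: [[-0.943, 0.333, -0.002], [0.333, 0.943, 0.002], [0.003, 0.001, -1.0]]
ft_force: [0.4, 0.2, -0.0]
grip_width: 0.0851
gripper_force: 0.0
time_s: 8.95
position: [0.3994, -0.2496, 0.1932]
tool_rot: [[-0.943, 0.333, -0.002], [0.333, 0.943, 0.003], [0.003, 0.002, -1.0]]
ft_force: [-1.4, 1.0, -0.5]
grip_width: 0.0856
gripper_force: 0.0
at [ 0.3994 -0.2496  0.1932] yaw 160.6 q6 -117.0 shift [ 0.01 -0.07  1.08] turn units -0.01
255 174 crop origin 180 118
```

View pics/w6.png

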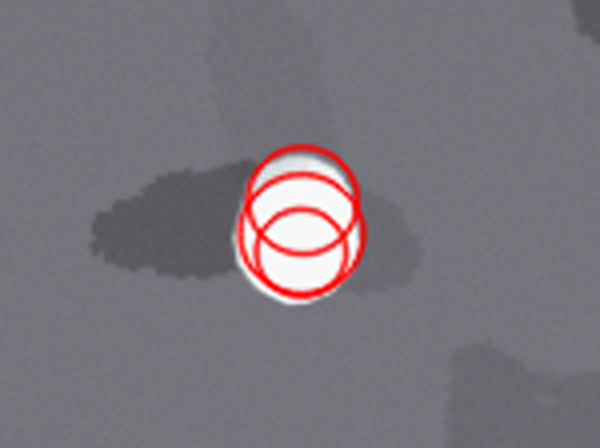

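The predicted outline lies on the weight to about 1 mm (crop centre (300,225)). Next I descend and grip.

```bash
python3 -m jog '[{"linear":[-0.02,-0.1,0.3],"roll":0},{"linear":[0,0,0.7],"roll":0},{"linear":[0,0,0.8],"roll":0},{"linear":[0,0,0.8],"roll":0},{"linear":[0,0,0.8],"roll":0},{"linear":[0,0,0.6],"roll":0},{"linear":[0,0,0.35],"roll":0},{"linear":[0,0,0.18],"roll":0},{"linear":[0,0,0],"roll":0},{"linear":[0,0,0],"roll":0},{"linear":[0,0,0],"roll":0}]' 0.2
python3 -m jog '[{"linear":[0,0,0],"roll":0},{"linear":[0,0,0],"roll":0},{"linear":[0,0,0],"roll":0},{"linear":[0,0,0],"roll":0},{"linear":[0,0,0],"roll":0},{"linear":[0,0,0],"roll":0},{"linear":[0,0,0],"roll":0},{"linear":[0,0,0],"roll":0},{"linear":[0,0,0],"roll":0}]' -1 40
python3 -m jog '[{"linear":[0,0,-0.2],"roll":0},{"linear":[0,0,-0.4],"roll":0},{"linear":[0,0,-0.6],"roll":0},{"linear":[0,0,-0.8],"roll":0},{"linear":[0,0,-0.8],"roll":0},{"linear":[0,0,-0.4],"roll":0},{"linear":[0,0,0],"roll":0},{"linear":[0,0,0],"roll":0}]'
python3 -c "
from h import *
go((.632,.234,.15),160.6)"
```

```text
time_s: 9.92
position: [0.3998, -0.2544, 0.0143]
tool_rot: [[-0.943, 0.332, 0.001], [0.332, 0.943, -0.001], [-0.002, -0.001, -1.0]]
ft_force: [-0.6, -0.7, 0.4]
grip_width: 0.0514
gripper_force: 0.0
time_s: 10.67
position: [0.3997, -0.2546, 0.0144]
tool_rot: [[-0.943, 0.332, 0.001], [0.332, 0.943, -0.001], [-0.002, -0.001, -1.0]]
ft_force: [-0.6, 2.2, 6.0]
grip_width: 0.0309
gripper_force: 39.1
time_s: 11.33
position: [0.3992, -0.2543, 0.1416]
tool_rot: [[-0.943, 0.332, 0.001], [0.332, 0.943, -0.001], [-0.001, -0.001, -1.0]]
ft_force: [-0.4, 1.5, -3.8]
grip_width: 0.0311
gripper_force: 40.1
at [ 0.3992 -0.2543  0.1416] yaw 160.6 q6 -117.5 shift [-1.43 13.45 -0.22] turn units -0.0
```

The weight is held (31 mm, −3.8 N). I carry it to the weight holder and stop 40 mm short to look.

```bash
python3 -m jog '[{"linear":[-0.16,0.9,-0.02],"roll":0},{"linear":[-0.16,0.9,-0.02],"roll":0},{"linear":[-0.16,0.9,-0.02],"roll":0},{"linear":[-0.16,0.9,-0.02],"roll":0},{"linear":[-0.16,0.9,-0.02],"roll":0},{"linear":[-0.16,0.9,-0.02],"roll":0},{"linear":[-0.16,0.9,-0.02],"roll":0},{"linear":[-0.16,0.9,-0.02],"roll":0},{"linear":[-0.16,0.9,-0.02],"roll":0},{"linear":[-0.16,0.9,-0.02],"roll":0},{"linear":[-0.16,0.9,-0.02],"roll":0},{"linear":[-0.16,0.9,-0.02],"roll":0}]'
python3 -m jog '[{"linear":[-0.16,0.9,-0.02],"roll":0},{"linear":[-0.16,0.9,-0.02],"roll":0},{"linear":[-0.16,0.9,-0.02],"roll":0},{"linear":[0,0,0],"roll":0},{"linear":[0,0,0],"roll":0},{"linear":[0,0,0],"roll":0}]'
python3 - <<'E'
from h import *
for r in hole("wrist",save="pics/w7.png"): print(*r)
s=env.observe(); c=optics.calibration("wrist"); P=s["position"]; R=s["tool_rot"]
im=cv2.imread("pics/w7.png"); a=np.linspace(0,2*np.pi,40)
for dx,col in((0,(0,0,255)),):
  for r,z in((.016,0),(.016,.04),(.011,.058)):
    q=[P+R@np.array([dx+r*np.cos(t),r*np.sin(t),.0144-z]) for t in a]
    cv2.polylines(im,[np.round(pix(c,q)*8).astype(np.int32)],True,col,1,cv2.LINE_AA,3)
cv2.imwrite("pics/w7o.png",cv2.resize(im[80:330,100:420],None,fx=2.4,fy=2.4,interpolation=cv2.INTER_CUBIC))
go((.6325,.2335,.0205),160.6,s)
E
```

```text
time_s: 12.33
position: [0.6151, 0.1293, 0.1484]
tool_rot: [[-0.943, 0.332, -0.004], [0.332, 0.943, -0.0], [0.004, -0.002, -1.0]]
ft_force: [1.3, 0.1, -2.6]
grip_width: 0.031
gripper_force: 40.4
time_s: 12.83
position: [0.6686, 0.2226, 0.1509]
tool_rot: [[-0.943, 0.332, -0.004], [0.332, 0.943, -0.001], [0.003, -0.002, -1.0]]
ft_force: [-0.8, -1.1, -3.1]
grip_width: 0.0309
gripper_force: 40.6
0.01 [265. 172.] [663.2 231.6  31.2   8.7  89.4]
0.006 [265. 172.] [664.1 231.4  31.6   8.9  89.4]
0.01 [238. 167.] [648.4 209.5  21.9  16.5  89.4]
0.006 [238. 167.] [649.1 208.9  22.2  16.7  89.4]
0.01 [289. 150.] [650.8 258.2  15.4  21.7   8.8]
0.006 [289. 150.] [651.5 258.4  15.6  22.    8.8]
0.01 [287. 130.] [632.5 264.4  17.   11.1   0.9]
0.006 [287. 130.] [633.  264.6  17.3  11.2   0.9]
0.01 [252. 129.] [627.9 234.7  71.   59.4  87.5]
0.006 [252. 129.] [628.3 234.5  72.   60.3  87.5]
at [0.6687 0.2221 0.1517] yaw 160.5 q6 -61.8 shift [ 0.94 -0.03  3.28] turn units -0.01
```

View pics/w7o.png

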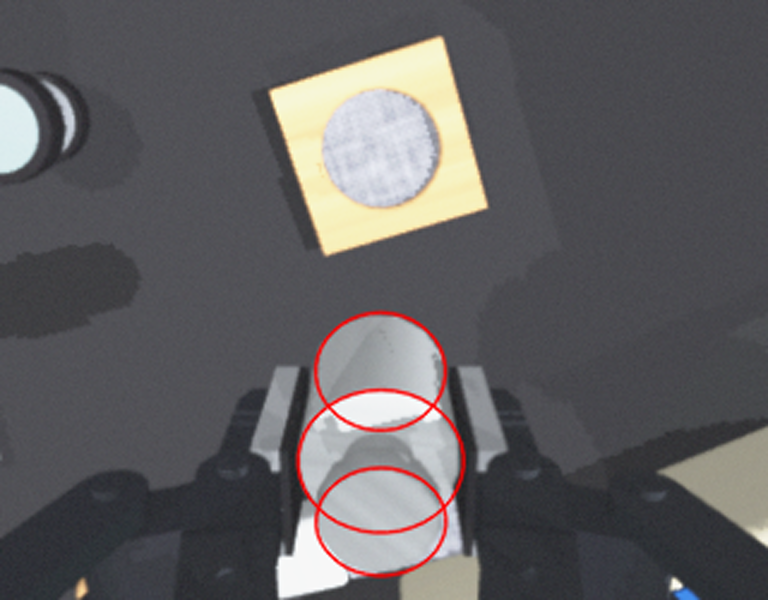

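The weight fits the predicted outline at zero offset and hangs upright. The recess centre is at crop (381,148), which is pixel (258.8,141.7).

Run:
```python
from h import *
c=optics.calibration("wrist"); p=world(c,[258.8,141.7],.009)[0]; print(p); go((*p,.0205),160.6)
```

```text
[0.63330674 0.23527021]
at [0.6687 0.2221 0.1517] yaw 160.5 q6 -61.8 shift [0.94 0.02 3.28] turn units -0.01
```

```bash
python3 -m jog '[{"linear":[0.47,0.01,0.2],"roll":0},{"linear":[0.47,0.01,0.4],"roll":0},{"linear":[0,0,0.7],"roll":0},{"linear":[0,0,0.7],"roll":0},{"linear":[0,0,0.5],"roll":0},{"linear":[0,0,0.3],"roll":0},{"linear":[0,0,0.2],"roll":0},{"linear":[0,0,0],"roll":0},{"linear":[0,0,0],"roll":0},{"linear":[0,0,0],"roll":0}]'
python3 -c "
from h import *
go((.6333,.2353,.0204),160.6)"
```

```text
time_s: 13.72
position: [0.6349, 0.2362, 0.0348]
tool_rot: [[-0.943, 0.333, 0.003], [0.333, 0.943, 0.0], [-0.002, 0.001, -1.0]]
ft_force: [-0.3, 0.2, -2.4]
grip_width: 0.0307
gripper_force: 40.7
at [0.6349 0.2362 0.0348] yaw 160.6 q6 -60.2 shift [ 0.03 -0.04  0.36] turn units -0.01
```

```bash
python3 -m jog '[{"linear":[0.03,-0.03,0.1],"roll":0},{"linear":[0,0,0.1],"roll":0},{"linear":[0,0,0.07],"roll":0},{"linear":[0,0,0.05],"roll":0},{"linear":[0,0,0.04],"roll":0},{"linear":[0,0,0.02],"roll":0},{"linear":[0,0,0],"roll":0},{"linear":[0,0,0],"roll":0},{"linear":[0,0,0],"roll":0}]'
```

```text
time_s: 14.47
position: [0.6325, 0.2355, 0.0204]
tool_rot: [[-0.943, 0.332, 0.001], [0.332, 0.943, -0.0], [-0.001, 0.0, -1.0]]
ft_force: [-7.8, -1.9, 13.8]
grip_width: 0.0306
gripper_force: 42.5
```

Contact is made at 14 N; release and rise.

```bash
python3 -m jog '[{"linear":[0,0,0],"roll":0},{"linear":[0,0,0],"roll":0},{"linear":[0,0,0],"roll":0},{"linear":[0,0,0],"roll":0},{"linear":[0,0,-0.2],"roll":0},{"linear":[0,0,-0.5],"roll":0},{"linear":[0,0,-0.9],"roll":0},{"linear":[0,0,-0.9],"roll":0},{"linear":[0,0,-0.9],"roll":0},{"linear":[0,0,-0.9],"roll":0},{"linear":[0,0,0],"roll":0},{"linear":[0,0,0],"roll":0}]' 0.3
python3 - <<'E'
from h import *
s=env.observe(); go((.665,.009,.2),165.8,s)
c=optics.calibration("wrist"); im=cv2.cvtColor(optics.get_image("wrist"),cv2.COLOR_RGB2BGR)
cv2.imwrite("pics/w8.png",cv2.resize(im[60:340,100:420],None,fx=2,fy=2,interpolation=cv2.INTER_CUBIC))
E
```

```text
time_s: 15.47
position: [0.6333, 0.2357, 0.193]
tool_rot: [[-0.943, 0.332, 0.005], [0.332, 0.943, 0.001], [-0.005, 0.003, -1.0]]
ft_force: [-0.1, -0.1, -1.7]
grip_width: 0.0553
gripper_force: 0.0
at [0.6333 0.2357 0.193 ] yaw 160.6 q6 -60.2 shift [-2.63 -5.08 -0.18] turn units -1.04
```

View pics/w8.png

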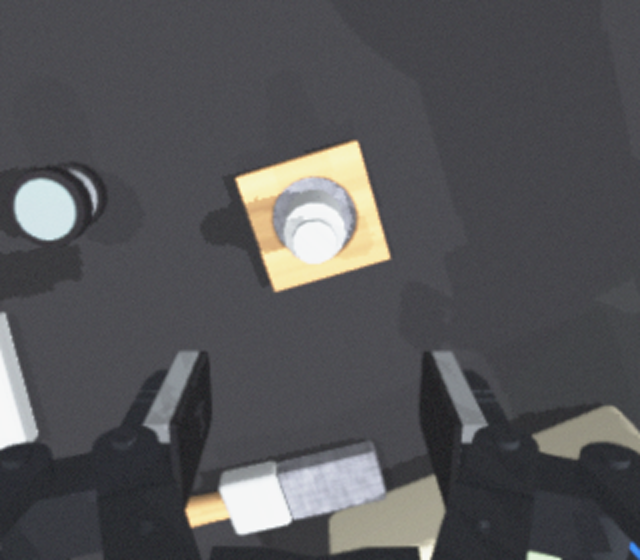

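The weight stands in its recess (315,222). That was picture 13 of 14, so I measure numerically from here. Next is the bar.

```bash
python3 -m jog '[{"linear":[-0.44,-0.85,0],"roll":0},{"linear":[-0.44,-0.85,0],"roll":0},{"linear":[-0.44,-0.85,0],"roll":0},{"linear":[-0.44,-0.85,0],"roll":0},{"linear":[-0.44,-0.85,0],"roll":0},{"linear":[-0.44,-0.85,0],"roll":-0.5},{"linear":[0,0,0],"roll":-0.5},{"linear":[0,0,0],"roll":0},{"linear":[0,0,0],"roll":0},{"linear":[0,0,0],"roll":0}]'
python3 - <<'E'
from h import *
def look(px,z,lo=140):
    s=env.observe(); c=optics.calibration("wrist"); im=cv2.cvtColor(optics.get_image("wrist"),cv2.COLOR_RGB2BGR); cv2.imwrite("pics/w9.png",im)
    h,s_,v=cv2.split(cv2.cvtColor(im,cv2.COLOR_BGR2HSV)); b=blob(im,c,(v>lo)&(s_<60),pix(c,[px])[0],z); print(lo,b); return b
for lo in(120,150,180): b=look((.665,.009,.018),.018,lo)
go((b[0]/1000,b[1]/1000,.007),b[4])
E
```

```text
time_s: 16.35
position: [0.6641, 0.0092, 0.1894]
tool_rot: [[-0.969, 0.249, -0.002], [0.249, 0.969, 0.0], [0.002, 0.0, -1.0]]
ft_force: [0.0, 0.3, 0.3]
grip_width: 0.0559
gripper_force: 0.0
120 [666.2  10.1  91.9  25.2 -14.4]
150 [666.3  10.   89.8  24.1 -14.8]
180 [666.5   9.9  89.8  23.8 -14.5]
at [0.6643 0.0092 0.19  ] yaw 165.6 q6 -85.0 shift [-0.05  0.03  4.57] turn units 0.03
```

```bash
python3 -m jog '[{"linear":[-0.05,0.03,0.3],"roll":0},{"linear":[0,0,0.7],"roll":0},{"linear":[0,0,0.8],"roll":0},{"linear":[0,0,0.8],"roll":0},{"linear":[0,0,0.8],"roll":0},{"linear":[0,0,0.6],"roll":0},{"linear":[0,0,0.35],"roll":0},{"linear":[0,0,0.22],"roll":0},{"linear":[0,0,0],"roll":0},{"linear":[0,0,0],"roll":0},{"linear":[0,0,0],"roll":0}]'
python3 -m jog '[{"linear":[0,0,0],"roll":0},{"linear":[0,0,0],"roll":0},{"linear":[0,0,0],"roll":0},{"linear":[0,0,0],"roll":0},{"linear":[0,0,0],"roll":0},{"linear":[0,0,0],"roll":0},{"linear":[0,0,0],"roll":0},{"linear":[0,0,0],"roll":0},{"linear":[0,0,0],"roll":0}]' -1 50
```

```text
time_s: 17.42
position: [0.6673, 0.0087, 0.0085]
tool_rot: [[-0.969, 0.249, 0.002], [0.249, 0.969, -0.0], [-0.002, 0.0, -1.0]]
ft_force: [-0.2, -0.2, 0.1]
grip_width: 0.0554
gripper_force: 0.0
time_s: 18.17
position: [0.6672, 0.0088, 0.0085]
tool_rot: [[-0.969, 0.249, 0.002], [0.249, 0.969, -0.0], [-0.002, 0.0, -1.0]]
ft_force: [-0.8, 2.1, 5.9]
grip_width: 0.0223
gripper_force: 50.2
```

The bar is gripped. I lift it and carry it to a spot beside the bar holder with the final yaw.

```bash
python3 -m jog '[{"linear":[0,0,-0.2],"roll":0},{"linear":[0,0,-0.5],"roll":0},{"linear":[0,0,-0.8],"roll":0},{"linear":[0,0,-0.8],"roll":0},{"linear":[0,0,-0.7],"roll":0},{"linear":[0.1,-0.8,-0.1],"roll":0},{"linear":[0.1,-0.9,0],"roll":0},{"linear":[0.1,-0.9,0],"roll":0},{"linear":[0.1,-0.9,0],"roll":0},{"linear":[0.1,-0.9,0],"roll":0},{"linear":[0.1,-0.9,0],"roll":0},{"linear":[0.1,-0.9,0],"roll":0}]'
python3 -m jog '[{"linear":[0.1,-0.9,0],"roll":0},{"linear":[0.1,-0.9,0],"roll":0},{"linear":[0,0,0],"roll":-0.8},{"linear":[0,0,0],"roll":-0.8},{"linear":[0,0,0],"roll":-0.8},{"linear":[0,0,0],"roll":0},{"linear":[0,0,0],"roll":0},{"linear":[0,0,0],"roll":0}]'
python3 - <<'E'
from h import *
for r in hole("wrist",save="pics/w10.png"): print(*r)
s=env.observe(); c=optics.calibration("wrist"); P=s["position"]; R=s["tool_rot"]
im=cv2.imread("pics/w10.png"); h,s_,v=cv2.split(cv2.cvtColor(im,cv2.COLOR_BGR2HSV))
z=P[2]+.0095; p=P+R@np.array([.0011,0,-.0095])
for lo in(90,110,130): print(lo,"bar",blob(im,c,(v>lo)&(s_<60),pix(c,[p])[0],z),"expect",p*1000)
go((.512,-.403,.0145),178)
E
```

```text
time_s: 19.17
position: [0.5766, -0.2259, 0.1313]
tool_rot: [[-0.969, 0.249, -0.001], [0.249, 0.969, 0.0], [0.001, 0.0, -1.0]]
ft_force: [0.8, 0.6, -3.2]
grip_width: 0.0224
gripper_force: 49.6
time_s: 19.83
position: [0.5521, -0.2921, 0.1313]
tool_rot: [[-0.999, 0.044, -0.0], [0.044, 0.999, 0.0], [0.0, 0.0, -1.0]]
ft_force: [0.2, 0.5, -3.6]
grip_width: 0.0224
gripper_force: 49.9
0.01 [137. 145.] [ 512.9 -400.7   41.1  107.1   87.8]
0.006 [137. 145.] [ 513.5 -402.3   41.7  108.7   87.8]
90 bar [ 550.  -292.2   93.6   44.4   -2.4] expect [ 551.00689582 -292.02050119  140.80165596]
110 bar [ 549.6 -292.2   92.9   24.3   -2.4] expect [ 551.00689582 -292.02050119  140.80165596]
130 bar [ 549.8 -292.2   92.5   24.    -2.4] expect [ 551.00689582 -292.02050119  140.80165596]
at [ 0.5521 -0.2921  0.1313] yaw 177.5 q6 -126.2 shift [ 0.88 -2.81  2.92] turn units -0.1
```

The bar recess is at (513,−401.5) mm and the bar is held straight. Next I move over it and lower.

```bash
python3 -m jog '[{"linear":[0.21,-0.69,0],"roll":-0.05},{"linear":[0.21,-0.69,0],"roll":0},{"linear":[0.21,-0.69,0.1],"roll":0},{"linear":[0.2,-0.69,0.3],"roll":0},{"linear":[0,0,0.7],"roll":0},{"linear":[0,0,0.7],"roll":0},{"linear":[0,0,0.5],"roll":0},{"linear":[0,0,0.3],"roll":0},{"linear":[0,0,0],"roll":0},{"linear":[0,0,0],"roll":0},{"linear":[0,0,0],"roll":0}]'
python3 -c "
from h import *
go((.5141,-.4015,.0145),177.8)"
```

```text
time_s: 20.8
position: [0.5155, -0.4019, 0.029]
tool_rot: [[-0.999, 0.038, 0.002], [0.038, 0.999, -0.002], [-0.002, -0.002, -1.0]]
ft_force: [-0.6, 0.6, -3.8]
grip_width: 0.0225
gripper_force: 50.1
at [ 0.5155 -0.4019  0.029 ] yaw 177.8 q6 -136.1 shift [0.03 0.01 0.36] turn units 0.01
```

```bash
python3 -m jog '[{"linear":[0.02,0.01,0.1],"roll":0},{"linear":[0,0,0.1],"roll":0},{"linear":[0,0,0.07],"roll":0},{"linear":[0,0,0.05],"roll":0},{"linear":[0,0,0.04],"roll":0},{"linear":[0,0,0.02],"roll":0},{"linear":[0,0,0],"roll":0},{"linear":[0,0,0],"roll":0},{"linear":[0,0,0],"roll":0}]'
```

```text
time_s: 21.55
position: [0.5139, -0.4008, 0.0145]
tool_rot: [[-0.999, 0.038, 0.0], [0.038, 0.999, -0.001], [-0.0, -0.001, -1.0]]
ft_force: [-6.3, 4.7, 14.5]
grip_width: 0.0224
gripper_force: 52.2
```

```bash
python3 -m jog '[{"linear":[0,0,0],"roll":0},{"linear":[0,0,0],"roll":0},{"linear":[0,0,0],"roll":0},{"linear":[0,0,0],"roll":0},{"linear":[0,0,-0.2],"roll":0},{"linear":[0,0,-0.5],"roll":0},{"linear":[0,0,-0.9],"roll":0},{"linear":[0,0,-0.9],"roll":0},{"linear":[0,0,-0.9],"roll":0},{"linear":[0,0,-0.9],"roll":0},{"linear":[0,0,0],"roll":0},{"linear":[0,0,0],"roll":0}]' 0.3
python3 - <<'E'
from h import *
s=env.observe(); c=optics.calibration("wrist"); im=cv2.cvtColor(optics.get_image("wrist"),cv2.COLOR_RGB2BGR)
h,s_,v=cv2.split(cv2.cvtColor(im,cv2.COLOR_BGR2HSV)); px=pix(c,[[.513,-.4015,.024]])[0]
for lo in(150,180,200): print(blob(im,c,(v>lo)&(s_<60),px,.024))
t=optics.get_image("top"); ct=optics.calibration("top"); t=cv2.cvtColor(t,cv2.COLOR_RGB2BGR)
h,s_,v=cv2.split(cv2.cvtColor(t,cv2.COLOR_BGR2HSV)); o=(s_>180)&(v>150)&(h<20)
for p in((506,193),(466,249),(572,252),(512,319)): print("orange",blob(t,ct,o,np.array(p)/1.5625,.018))
go((.62,-.20,.2),165,s)
E
```

```text
time_s: 22.55
position: [0.5144, -0.4014, 0.1868]
tool_rot: [[-0.999, 0.038, 0.003], [0.038, 0.999, -0.004], [-0.003, -0.004, -1.0]]
ft_force: [-0.6, 0.4, -1.4]
grip_width: 0.0557
gripper_force: 0.0
[ 509.9 -400.9  123.6   58.5   -2.2]
[ 509.9 -400.9  123.6   58.5   -2.2]
[ 509.9 -400.9  123.6   58.5   -2.2]
orange [ 770.5 -193.7   49.9   48.1  -78.2]
orange [ 669.8 -121.6   49.1   47.1  -51.6]
orange [ 664.3 -301.6   51.    46.8  -72.4]
orange [ 550.3 -193.9   48.6   46.9  -43.6]
at [ 0.5144 -0.4014  0.1868] yaw 177.8 q6 -136.2 shift [-2.45  5.13 -0.34] turn units 2.57
```

The oranges are 87 mm or more from the square block, so a 56 mm opening clears them. Next is the square block.

```bash
python3 -m jog '[{"linear":[-0.5,0.8,0],"roll":0},{"linear":[-0.5,0.8,0],"roll":0},{"linear":[-0.5,0.8,0],"roll":0},{"linear":[-0.5,0.8,0],"roll":0},{"linear":[-0.5,0.8,0],"roll":0},{"linear":[-0.5,0.8,0],"roll":0.8},{"linear":[0,0,0],"roll":0.8},{"linear":[0,0,0],"roll":0.88},{"linear":[0,0,0],"roll":0},{"linear":[0,0,0],"roll":0},{"linear":[0,0,0],"roll":0}]'
python3 - <<'E'
from h import *
s=env.observe(); c=optics.calibration("wrist"); im=cv2.cvtColor(optics.get_image("wrist"),cv2.COLOR_RGB2BGR); cv2.imwrite("pics/w12.png",im)
h,s_,v=cv2.split(cv2.cvtColor(im,cv2.COLOR_BGR2HSV)); px=pix(c,[[.642,-.215,.018]])[0]
for lo in(120,150,180): b=blob(im,c,(v>lo)&(s_<60),px,.018); print(px,b)
a=(b[4]+14.6+45)%90-45+165.4
go((b[0]/1000,b[1]/1000,.007),a,s)
# bar in top view
t=cv2.cvtColor(optics.get_image("top"),cv2.COLOR_RGB2BGR); ct=optics.calibration("top"); h,s_,v=cv2.split(cv2.cvtColor(t,cv2.COLOR_BGR2HSV))
print("bar",[blob(t,ct,(v>lo)&(s_<35),pix(ct,[[.513,-.4015,.024]])[0],.024) for lo in(150,180)])
E
```

```text
time_s: 23.57
position: [0.6407, -0.2138, 0.1832]
tool_rot: [[-0.968, 0.25, -0.001], [0.25, 0.968, 0.001], [0.002, 0.0, -1.0]]
ft_force: [-0.8, 0.3, 0.6]
grip_width: 0.0553
gripper_force: 0.0
[257.05103368 175.24181158] [ 641.9 -213.8   45.7   45.5  -14.4]
[257.05103368 175.24181158] [ 642.4 -214.    44.6   44.1  -14.4]
[257.05103368 175.24181158] [ 642.7 -214.2   43.9   43.5  -13.3]
at [ 0.6407 -0.2138  0.1832] yaw 165.5 q6 -104.0 shift [-0.06  0.    4.41] turn units -0.23
bar [array([ 511. , -396.5,   98.6,   38.7,   -0.8]), array([ 513.6, -402.5,   93.7,   26.4,   -1.9])]
```

The bar sits at (513.6,−402.5), inside its recess. The square block measures 44 × 44 mm at (642.4,−214). Next I descend and grip.

```bash
python3 -m jog '[{"linear":[-0.05,0,0.3],"roll":0},{"linear":[0,0,0.7],"roll":0},{"linear":[0,0,0.8],"roll":0},{"linear":[0,0,0.8],"roll":0},{"linear":[0,0,0.8],"roll":0},{"linear":[0,0,0.5],"roll":0},{"linear":[0,0,0.3],"roll":0},{"linear":[0,0,0.2],"roll":0},{"linear":[0,0,0],"roll":0},{"linear":[0,0,0],"roll":0},{"linear":[0,0,0],"roll":0}]'
python3 -m jog '[{"linear":[0,0,0],"roll":0},{"linear":[0,0,0],"roll":0},{"linear":[0,0,0],"roll":0},{"linear":[0,0,0],"roll":0},{"linear":[0,0,0],"roll":0},{"linear":[0,0,0],"roll":0},{"linear":[0,0,0],"roll":0},{"linear":[0,0,0],"roll":0},{"linear":[0,0,0],"roll":0}]' -1 50
python3 -m jog '[{"linear":[0,0,-0.2],"roll":0},{"linear":[0,0,-0.5],"roll":0},{"linear":[0,0,-0.8],"roll":0},{"linear":[0,0,-0.8],"roll":0},{"linear":[0,0,-0.7],"roll":0},{"linear":[0,0,0],"roll":0},{"linear":[0,0,0],"roll":0}]'
python3 -c "
from h import *
go((.545,.39,.13),165.5)"
```

```text
time_s: 24.58
position: [0.6438, -0.2145, 0.0097]
tool_rot: [[-0.968, 0.251, 0.002], [0.251, 0.968, -0.001], [-0.003, -0.001, -1.0]]
ft_force: [0.3, -0.8, -0.3]
grip_width: 0.0559
gripper_force: 0.0
time_s: 25.33
position: [0.6437, -0.2144, 0.0099]
tool_rot: [[-0.968, 0.251, 0.003], [0.251, 0.968, -0.001], [-0.003, -0.001, -1.0]]
ft_force: [-1.2, 0.1, 7.2]
grip_width: 0.0422
gripper_force: 51.2
time_s: 25.92
position: [0.6433, -0.2142, 0.13]
tool_rot: [[-0.968, 0.251, 0.003], [0.251, 0.968, -0.002], [-0.003, -0.001, -1.0]]
ft_force: [-0.2, -0.2, -2.1]
grip_width: 0.0425
gripper_force: 51.4
at [ 0.6433 -0.2142  0.13  ] yaw 165.4 q6 -103.8 shift [ 6.18 14.   -0.03] turn units -0.01
```

```bash
python3 -m jog '[{"linear":[0.385,0.875,0],"roll":0},{"linear":[0.385,0.875,0],"roll":0},{"linear":[0.385,0.875,0],"roll":0},{"linear":[0.385,0.875,0],"roll":0},{"linear":[0.385,0.875,0],"roll":0},{"linear":[0.385,0.875,0],"roll":0},{"linear":[0.385,0.875,0],"roll":0},{"linear":[0.385,0.875,0],"roll":0},{"linear":[0.385,0.875,0],"roll":0},{"linear":[0.385,0.875,0],"roll":0},{"linear":[0.385,0.875,0],"roll":0},{"linear":[0.385,0.875,0],"roll":0}]'
python3 -m jog '[{"linear":[0.385,0.875,0],"roll":0},{"linear":[0.385,0.875,0],"roll":0},{"linear":[0.385,0.875,0],"roll":0},{"linear":[0.385,0.875,0],"roll":0},{"linear":[0,0,0],"roll":0.8},{"linear":[0,0,0],"roll":0.8},{"linear":[0,0,0],"roll":0.8},{"linear":[0,0,0],"roll":0},{"linear":[0,0,0],"roll":0},{"linear":[0,0,0],"roll":0}]'
python3 - <<'E'
from h import *
s=env.observe(); c=optics.calibration("wrist"); P=s["position"]; R=s["tool_rot"]
for r in hole("wrist",save="pics/w13.png"): print(*r)
im=cv2.imread("pics/w13.png"); h,s_,v=cv2.split(cv2.cvtColor(im,cv2.COLOR_BGR2HSV))
p=P+R@np.array([.0013,0,-.0082])
for lo in(90,130): print(lo,"sq",blob(im,c,(v>lo)&(s_<60),pix(c,[p])[0],p[2]),"expect",p*1000)
t=np.array([.510,.4075])-R[:2,0]*.0013
go((*t,.0158),153.3)
E
```

```text
time_s: 26.92
position: [0.5682, 0.2405, 0.1265]
tool_rot: [[-0.968, 0.251, -0.003], [0.251, 0.968, -0.001], [0.003, -0.002, -1.0]]
ft_force: [0.2, 0.8, -3.2]
grip_width: 0.0423
gripper_force: 51.5
time_s: 27.75
position: [0.5451, 0.3896, 0.1273]
tool_rot: [[-0.895, 0.446, -0.001], [0.446, 0.895, -0.001], [0.001, -0.001, -1.0]]
ft_force: [-0.1, -0.2, -2.0]
grip_width: 0.0424
gripper_force: 51.8
0.01 [259. 142.] [510.2 407.8  61.4  61.4  63.2]
0.006 [259. 142.] [510.7 407.6  62.3  62.3  63.2]
90 sq [544.5 396.9  57.9  50.1  64.3] expect [543.90153639 390.16952367 135.47674136]
130 sq [541.6 390.8  49.1  43.8 -26.2] expect [543.90153639 390.16952367 135.47674136]
at [0.5452 0.3896 0.1275] yaw 153.5 q6 -38.1 shift [0.95 0.01 2.79] turn units 0.04
```

The recess is at (510.3,407.7), straight ahead, and the block is where it should be. Next I lower.

```bash
python3 -m jog '[{"linear":[0.48,0.01,0.1],"roll":0.04},{"linear":[0.48,0,0.3],"roll":0},{"linear":[0,0,0.6],"roll":0},{"linear":[0,0,0.6],"roll":0},{"linear":[0,0,0.5],"roll":0},{"linear":[0,0,0.3],"roll":0},{"linear":[0,0,0],"roll":0},{"linear":[0,0,0],"roll":0},{"linear":[0,0,0],"roll":0}]'
python3 -c "
from h import *
go((.5115,.407,.0158),153.3)"
```

```text
time_s: 28.55
position: [0.512, 0.4078, 0.0335]
tool_rot: [[-0.893, 0.45, 0.002], [0.45, 0.893, 0.001], [-0.001, 0.002, -1.0]]
ft_force: [-0.7, 0.8, -2.2]
grip_width: 0.0419
gripper_force: 51.7
at [0.512  0.4078 0.0335] yaw 153.2 q6 -35.0 shift [ 0.   -0.02  0.44] turn units -0.01
```

```bash
python3 -m jog '[{"linear":[0,-0.02,0.1],"roll":0},{"linear":[0,0,0.13],"roll":0},{"linear":[0,0,0.09],"roll":0},{"linear":[0,0,0.06],"roll":0},{"linear":[0,0,0.04],"roll":0},{"linear":[0,0,0.03],"roll":0},{"linear":[0,0,0.01],"roll":0},{"linear":[0,0,0],"roll":0},{"linear":[0,0,0],"roll":0},{"linear":[0,0,0],"roll":0}]'
```

```text
time_s: 29.38
position: [0.5107, 0.4067, 0.0159]
tool_rot: [[-0.893, 0.45, 0.001], [0.45, 0.893, -0.0], [-0.001, 0.0, -1.0]]
ft_force: [-5.6, -5.1, 14.3]
grip_width: 0.0422
gripper_force: 53.5
```

```bash
python3 -m jog '[{"linear":[0,0,0],"roll":0},{"linear":[0,0,0],"roll":0},{"linear":[0,0,0],"roll":0},{"linear":[0,0,0],"roll":0},{"linear":[0,0,-0.2],"roll":0},{"linear":[0,0,-0.5],"roll":0},{"linear":[0,0,-0.9],"roll":0},{"linear":[0,0,-0.9],"roll":0},{"linear":[0,0,-0.9],"roll":0},{"linear":[0,0,-0.9],"roll":0},{"linear":[0,0,0],"roll":0},{"linear":[0,0,0],"roll":0}]' 0.4
python3 -m jog '[{"linear":[0,0,-0.8],"roll":0},{"linear":[0,0,-0.8],"roll":0},{"linear":[0,0,-0.8],"roll":0},{"linear":[0,0,-0.8],"roll":0},{"linear":[0,0,0],"roll":0},{"linear":[0,0,0],"roll":0},{"linear":[0,0,0],"roll":0}]'
python3 - <<'E'
from h import *
n={}
w=cv2.cvtColor(optics.get_image("wrist"),cv2.COLOR_RGB2BGR); t=cv2.cvtColor(optics.get_image("top"),cv2.COLOR_RGB2BGR); ct=optics.calibration("top")
h,s_,v=cv2.split(cv2.cvtColor(t,cv2.COLOR_BGR2HSV))
for k,p in dict(rd=(.4136,.2292,.024),sq=(.5103,.4077,.024),bar=(.513,-.4015,.024),wt=(.6333,.2353,.064)).items():
    print(k,[list(blob(t,ct,(v>lo)&(s_<35),pix(ct,[p])[0],p[2])) for lo in(165,185)])
def crop(x,y): 
    u,q=np.round(pix(ct,[[x,y,.02]])[0]).astype(int); return cv2.resize(t[q-35:q+35,u-50:u+50],(400,280),interpolation=cv2.INTER_CUBIC)
cv2.imwrite("pics/fin.png",np.vstack([np.hstack([crop(.4136,.2292),crop(.513,-.4015)]),np.hstack([crop(.6333,.2353),cv2.resize(w,(400,280),interpolation=cv2.INTER_AREA)])]))
E
```

```text
time_s: 30.38
position: [0.5114, 0.4071, 0.1884]
tool_rot: [[-0.893, 0.45, 0.004], [0.45, 0.893, 0.002], [-0.003, 0.004, -1.0]]
ft_force: [0.8, -0.0, -0.3]
grip_width: 0.0596
gripper_force: 0.0
time_s: 30.97
position: [0.5105, 0.4066, 0.3116]
tool_rot: [[-0.893, 0.45, -0.003], [0.45, 0.893, -0.002], [0.002, -0.003, -1.0]]
ft_force: [0.1, -0.6, -0.4]
grip_width: 0.0596
gripper_force: 0.0
rd [[np.float64(412.8), np.float64(228.0), np.float64(66.4), np.float64(57.3), np.float64(1.3)], [np.float64(412.9), np.float64(228.1), np.float64(57.4), np.float64(56.3), np.float64(89.9)]]
sq [[np.float64(509.2), np.float64(405.1), np.float64(47.1), np.float64(46.1), np.float64(-27.2)], [np.float64(509.6), np.float64(405.0), np.float64(45.2), np.float64(44.7), np.float64(64.4)]]
bar [[np.float64(511.2), np.float64(-402.0), np.float64(98.6), np.float64(27.1), np.float64(-2.0)], [np.float64(512.3), np.float64(-402.6), np.float64(91.0), np.float64(26.2), np.float64(-1.8)]]
wt [[np.float64(625.4), np.float64(225.5), np.float64(34.9), np.float64(30.5), np.float64(89.6)], [np.float64(626.7), np.float64(231.7), np.float64(28.0), np.float64(22.5), np.float64(-0.4)]]
```

View pics/fin.png

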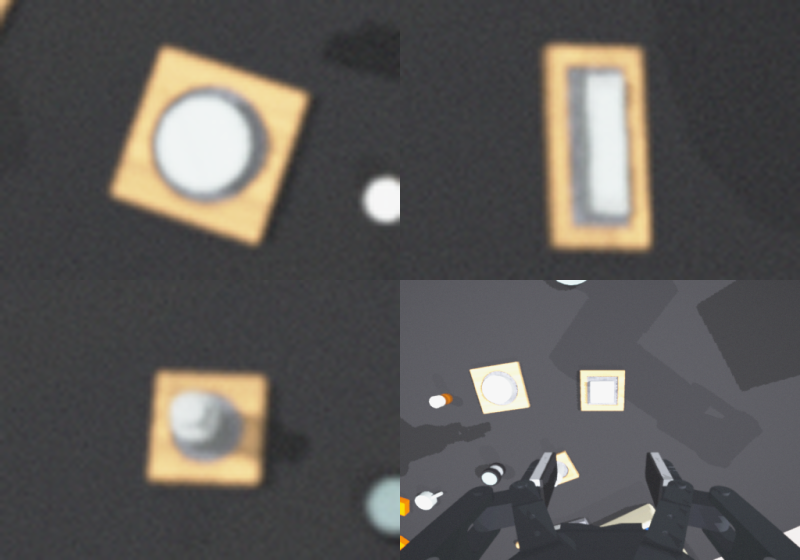

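The last picture shows all four pieces inside their recesses: round block (203,145), bar (607,145), weight upright (197,415), and square block (603,390). The loupe and dial gauge look undisturbed. I hand the job in.

```bash
python3 -c "
from rig import env
print(env.close_job())"
```

```text
the job is handed in; nothing more can be done
None
```

All four reference pieces were set down in their own holders, with the last images showing each inside its recess and the loupe and dial gauge not touched; I handed the job in at about 31 s, and it returned no verdict.

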